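# Shut the ring drawer, then draw the jewellery stand up to its second stop and hold it

## Robot

A 6-joint arm with a two-finger parallel gripper is mounted at the origin on the work surface. World frame = base frame: x ahead of the robot, y to its left, z up, the work surface at z = 0. Lengths are in mm, angles in rad, forces in N, time in s.
With the tool pointing down it reaches from about 250 to 850 mm from the base axis. Payload 12.5 kg.
Tool frame: the origin (TCP) lies where the fingers leave the gripper's body, on its centre line; the fingertips stand manip.tip_reach ahead of it and the grasp point (between the pads) lies 65 mm ahead of it (manip.tip_reach is the distance from the TCP to the fingertips, in mm); z points along the fingers, y is the line along which they close (so a half turn about z gives the same grasp; the last joint's range is limited). The gripper opens to 93 mm and grips with 3 to 60 N. Pads are 15 mm wide; open, the fingers measure 128 mm over their backs; the gripper's body (75 mm by 188 mm) begins 65 mm behind the grasp point.
Start: joints at [1.163, 0.351, 1.652, -0, 1.139, -0.085], TCP at [174.441, 521.589, 302.733] pointing down, gripper open.
Joint ranges: [-2.75, 2.75], [-0.79, 2.1], [0.01, 2.65], [-1.57, 4.71], [0.07, 3.14], [-2.87, 2.87]. Speed limits (rad/s): [2.22, 2.22, 2.79, 3.14, 3.14, 3.14].

## Interface

Orientations are given as a rotation vector (axis times angle).
In Python, from cell import get_state, imaging, job, regions_of, manip gives the robot as it stands. The module is installed in compiled form; this text tells all that it offers.
- The arm moves only by the tool move_arm, never from a script. Its argument "deltas" is one flat list of numbers, 7 for each row, row after row: the gripper's target within -1 to 1 (fully open at 1, half-way at 0, shut at -1), then the shift along the world's x, y, z in cm, then the turn, a rotation vector about the world's x, y, z in degrees. A call has 1 to 20 rows; each row is the pose to reach, as a shift and turn from the pose commanded when the call began; what a row does not reach only later rows make up. A row lasts 1/10 s, in which the tool goes at most 50 mm and 8.59 degrees, less where a joint would pass 70% of its speed; a pose out of reach is approached as far as the arm can. A call with a gripper value outside its range is refused whole. The fingers move at their own pace and stop on an object; "newtons" is the grip in N (left out, the last holds). Time passes only in rows, so rows that repeat a pose let the fingers close. It gives the time, the measured TCP pose, the force, the opening and the grip force at its end, in the units of the state.
- get_state(): the state, without advancing time (a new reading comes with each control period).
- imaging.snapshot(name): name is "side" or "top" or "wrist"; returns (picture, depth): 480x640x3 uint8, red, green, blue; 480x640 float32, mm along the optical axis (not along the pixel's ray), 0 where there is no reading.
- imaging.camera_info(name): a dict with "fx", "fy", "cx", "cy" (pixels), "T" (4x4, takes a point from camera to world coordinates). Camera axes: x right, y down, z forward; pixel columns grow to the right and rows downward; lengths in mm; the calibration is good to about 2 mm. A picture is of the moment at which its call begins: read the wrist's pose just before it. camera_info takes no time and is no camera call; for the wrist camera it gives the pose at the moment of the call.
- job.close_job(): hands the job in; it is judged then, once.
Trained networks look in the newest picture that a camera, given by its name, has taken for a name from the list of things; names that differ only in an ending like _2 or _b are one class to them, and where a whole thing is asked for, a point or a joint stands for the part that bears it (a point fixed in the world has none). Each returns a list of dicts, best first, with "conf" (0 to 1); they miss things now and then, are a little off and sometimes report something else, mostly with a low value. They report only what shows in the picture. A call takes as long as a camera call.
- regions_of(camera, label): "pixels" (480x640 bool, what is visible of it) and "bbox" ([centre column, centre row, width, height] in pixels, round what is visible of it).
The state is a dict: "time": time; "joints": joint angles; "joint_vel": joint speeds; "joint_torque": joint torques, N m; "tcp_pos": TCP position; "tcp_rot": TCP orientation; "wrist_force": force on the tool from outside, world axes, zero at the start; "wrist_torque": the same for the moment, N m; "gripper_width": opening from 0.0 (shut) to 1.0 (fully open); "finger_force": force on a finger pad.
Only numpy, scipy, OpenCV 4.12 (cv2) and the standard library are available. Lean on these libraries where they do the work, as an engineer would, in place of code of your own. Each camera call takes 0.05 s, during which the arm holds its last target. There are 200 camera calls.

## Task

The rings are put away: push the drawer of the wooden jewellery stand fully shut, then press in the button on the metal hub of its T-bar and pull the telescopic column straight up, past its first stop, as far as the second stop. Finish while still gripping the hub and holding the column fully extended (its catch is worn and it sinks when let go), and leave the other things on the tray alone.

Things in the scene. Friction and masses are not known exactly. Their poses are not given: they have to be found in the camera images.
- stand: jewellery stand fixed to the steel tray: a wooden box 160 (x) x 200 (y) x 60 mm high with a ring drawer in its front (-x) and an upright steel telescopic column at its own x = +45 mm, y = 0. Origin: centre of its underside, on the tray floor 4 mm above the table; z up, +x from the drawer front to the back. The tray's rim is 12 mm high and 4 mm thick
- drawer (a joint): how far the drawer stands open, m: 0 shut, 0.07 fully open; it slides out along the stand's -x, takes about 1.5 N to move and stays where it is left
- drawer_front (a point): middle of the outermost edge of the pull lip at the top of the drawer front; it moves with the drawer. The lip is 70 mm wide (y), 8 mm thick and stands 12 mm out from the front plate; the plate is 200 mm wide and reaches from 7 to 53 mm above the stand's underside. With the drawer shut this point is at x = -100 mm, y = 0, z = 47 mm in the stand's frame
- tee: T-bar on top of the column: a steel hub block 26 (x) x 36 (y) x 36 (z) mm with a crossbar of 8 mm round steel along its y, 190 mm long overall, with an earring hoop on either arm. Origin: centre of the hub; axes parallel to the stand's. With the column down the origin is 126 mm above the stand's underside, 66 mm above the box; below the hub there is only the column, at most 22 mm thick (36 mm at its foot). T-bar and column together weigh about 0.3 kg
- button_face (a point): centre of the outer face of the release button, which is 14 mm wide (y) and 20 mm high (z) and stands 5 mm proud of the middle of the hub's front (-x) face; it moves with the button. Pinching the hub between its front and back faces pushes the button flush
- catch (a joint): how far the button is pushed in, m: 0 out, 0.005 flush with the hub's face; sprung, about 7 N. The column is locked down until the button is in by 0.0035; it must stay pressed only while the column leaves the bottom centimetre and a half
- stem (a joint): extension of the upper, thin section of the column (carries the T-bar), m: 0 down, 0.06 at its end, the first stop. It moves first and easily (about 3 N) and sinks by itself when let go
- sleeve (a joint): extension of the lower, thicker section, m: 0 down, 0.06 at its end, the second stop. It is stiffer: it follows, with about 8 N of pull, once the upper section is at its end. At the second stop the hub is 0.12 m higher than at the start
- bottle: bystander: ridged violet bottle with steel cap, 54 mm across, 140 mm high, standing on the tray; origin at the centre of its underside
- decanter: bystander: short clear decanter with ground glass stopper, 74 mm across, 104 mm high; origin at the centre of its underside
- dispenser: bystander: tiny white hard plastic push dispenser, 38 mm across, 74 mm high; origin at the centre of its underside
- brush: bystander: wooden hair brush lying bristles down, 216 mm long, 62 mm wide, 28 mm high, head to its own +x; origin on the tray floor under the neck

How it is judged:
By the outcome, as a careful person would: the job done as asked, in the order asked, and still so for the second after the job is handed in, while the arm keeps its last pose, push and grip.
It also fails if it takes over 48 s, if anything falls off the work surface, if the arm or the gripper's body presses on something with over 40 N, if the wrist force passes 120 N, or if a joint passes its speed limit or range.

## Working session

There is one attempt and no reset: what is moved stays moved. The work goes in short steps, Python scripts to look and compute and a tool call to move; the robot and the scene stay as the last step left them, time stands still between calls to the robot, and variables do not carry over. Pictures are saved under pics/ and viewed, at most 10 in all, crops included, and the job is handed in when it is done.

Besides the shell and the picture viewer there is one more tool, called after "Request:" as name(argument=value, ...), one argument or row to a line, values as JSON. move_arm: Moves the arm, as the interface text tells. Its arguments: {"type":"object","properties":{"deltas":{"type":"array"},"newtons":{"type":"number"}},"required":["deltas"]}

```bash
mkdir -p pics; cat > h.py <<'E'
import numpy as np, cv2
from cell import get_state, imaging, job, regions_of, manip
def cloud(cam, depth, mask, info):
    v,u=np.nonzero(mask&(depth>0)); z=depth[v,u]
    P=np.c_[(u-info['cx'])/info['fx']*z,(v-info['cy'])/info['fy']*z,z,np.ones_like(z)]
    return (P@info['T'].T)[:,:3]
E
python3 - <<'E'
from h import *
print(manip.tip_reach, {k:np.round(v,3) for k,v in get_state().items()})
ims=[]
np.set_printoptions(suppress=True,precision=1)
for c in ("top","side"):
    i=imaging.camera_info(c); p,d=imaging.snapshot(c); ims.append(p)
    print(c,i['fx'],i['T'][:3,3],i['T'][:3,2])
    for l in ("stand","drawer_front","tee","button_face","bottle","decanter","dispenser","brush"):
        for r in regions_of(c,l)[:2]:
            C=cloud(c,d,r['pixels'],i)
            if len(C): print(l,round(r['conf'],2),np.array(r['bbox']),len(C),np.percentile(C,[3,50,97],axis=0).ravel())
    cv2.imwrite(f'pics/{c}0.png',p[:,:,::-1])
E
```

```text
84.1 {'time': np.float64(0.0), 'joints': array([ 1.163,  0.351,  1.652, -0.   ,  1.139, -0.085]), 'joint_vel': array([0.   , 0.001, 0.   , 0.001, 0.   , 0.002]), 'joint_torque': array([-1.0000e-03, -4.9733e+01, -2.8525e+01,  7.0000e-02,  2.6000e-02,
       -0.0000e+00]), 'tcp_pos': array([174.33 , 521.366, 302.21 ]), 'tcp_rot': array([-5.05e-01, -3.10e+00,  2.00e-03]), 'wrist_force': array([-0.275, -0.309, -0.683]), 'wrist_torque': array([ 0.041, -0.03 , -0.006]), 'finger_force': np.float64(0.0), 'gripper_width': np.float64(0.996)}
top 436.9987818764947 [461.2  17.9 920.8] [ 0.2  0.  -1. ]
stand 0.81 [318.8 252.9 108.7 114.8] 10316 [497.9 -71.   20.1 598.3  24.   63.  692.9 116.3 138.5]
stand 0.35 [422.5 238.1  32.3 104.5] 1876 [ 536.9 -225.7   25.7  670.1 -194.9   31.3  734.9 -169.4   35.3]
drawer_front 0.96 [314.8 292.1 100.7  37.5] 2405 [490.5 -51.9   7.  520.8  33.4  23.4 549.4 119.   58. ]
tee 0.88 [317.4 206.9 107.   16.9] 706 [653.2 -67.8 116.2 665.6  15.8 134.8 679.8 105.8 148.7]
button_face 0.18 [317.5 252.3 109.7 112.8] 10217 [498.7 -70.4  20.7 598.7  24.2  63.  692.5 116.1
[... 687 characters left out ...]
97 [338.1 224.2  50.8  41.8] 557 [651.2 -71.7 115.1 662.5  -0.3 133.1 680.3 100.1 148. ]
button_face 0.38 [331.6 225.    9.9  12.2] 67 [649.5   6.3   2.6 652.7  14.4 128.2 789.2 212.5 140.4]
bottle 0.82 [296.2 197.9  24.3  60.7] 1055 [705.4 245.2   7.8 721.3 257.   73.4 749.4 281.6 142.8]
decanter 0.64 [251.7 216.4  32.   46.9] 1076 [578.2 247.9   7.6 604.4 266.4  49.8 639.4 294.9 106.5]
dispenser 0.67 [279.5 289.1  60.8  67.7] 2162 [489.9 -65.3  15.4 522.6  16.9  24.9 566.4 115.3  57. ]
dispenser 0.63 [214.4 235.1  23.4  35.6] 539 [500.6 257.4   3.4 514.2 267.1  43.8 546.5 328.5  77.7]
brush 0.74 [398.  325.6 104.6  57.2] 2170 [ 532.3 -232.2    3.5  663.9 -205.2   30.4  733.5 -173.8   34.5]
```

```bash
python3 - <<'E'
import cv2,numpy as np
a=cv2.imread('pics/top0.png')[140:340,160:460]; b=cv2.imread('pics/side0.png')[170:370,200:500]
cv2.imwrite('pics/c.png',cv2.resize(np.vstack([a,b]),None,fx=1.5,fy=1.5))
E
python3 - <<'E'
from h import *
np.set_printoptions(suppress=True,precision=2)
for c in ("top","side"):
    i=imaging.camera_info(c); p,d=imaging.snapshot(c)
    C=cloud(c,d,regions_of(c,"tee")[0]['pixels'],i)
    b=C[(C[:,2]>110)&(C[:,2]<155)]
    r=cv2.fitLine(b[:,:2].astype(np.float32),cv2.DIST_HUBER,0,.1,.1).ravel()
    print(c,'bar yaw',np.degrees(np.arctan2(-r[0]*np.sign(r[1]),abs(r[1]))),r)
    m=b[b[:,2]>139]; print('hubtop',len(m),m.mean(0),m.min(0),m.max(0)) if len(m) else 0
    r=regions_of(c,"stand")[0]
    C=cloud(c,d,r['pixels'],i); b=C[(C[:,2]>60)&(C[:,2]<69)]
    print('boxtop',len(b),b[:,2].mean(),cv2.minAreaRect(b[:,:2].astype(np.float32)))
    D=cloud(c,d,regions_of(c,"drawer_front")[0]['pixels'],i)
    l=D[(D[:,2]>44)&(D[:,2]<62)]; print('lip',np.percentile(l,[2,10,50,98],axis=0))
    f=D[(D[:,2]>12)]; e=f[f[:,0]<np.percentile(f[:,0],6)]; print('front',e.mean(0),np.ptp(e,axis=0))
E
```

```text
top bar yaw -6.5403614 [  0.11   0.99 667.36  21.09]
hubtop 291 [666.23  16.99 146.27] [650.63 -78.11 139.06] [682.03 111.22 151.31]
boxtop 6994 63.51355432843241 ((623.8604125976562, 21.15941619873047), (200.32846069335938, 160.50604248046875), 83.4874038696289)
lip [[488.05 -57.61  51.02]
 [490.91 -34.15  53.07]
 [499.46  34.57  55.71]
 [515.32 126.79  58.87]]
front [490.85   3.95  52.82] [  7.87 131.58  38.97]Traceback (most recent call last):
  File "<stdin>", line 7, in <module>
cv2.error: OpenCV(4.12.0) /io/opencv/modules/imgproc/src/linefit.cpp:50: error: (-215:Assertion failed) count > 0 in function 'fitLine2D_wods'
```

View pics/c.png

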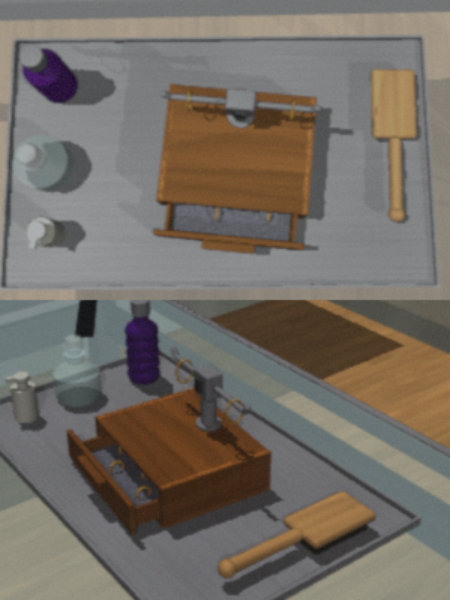

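The top crop shows the stand in the middle with its drawer open by about 40–50 mm and the tee behind it (crop pixel about 240,100). The bottle, decanter and dispenser are on the left and the brush is on the right. The stand's yaw is about -6.5° and its box centre is about (624, 21). I'll move in front of the lip, close the fingers and line them up.

Request:
move_arm(
  deltas=[-1,25.6,-47.8,0,0,0,-78,-1,25.6,-47.8,0,0,0,-78,-1,25.6,-47.8,0,0,0,-78,-1,25.6,-47.8,0,0,0,-78,-1,25.6,-47.8,0,0,0,-78,-1,25.6,-47.8,0,0,0,-78,-1,25.6,-47.8,0,0,0,-78,-1,25.6,-47.8,0,0,0,-78,-1,25.6,-47.8,0,0,0,-78,-1,25.6,-47.8,0,0,0,-78,-1,25.6,-47.8,0,0,0,-78,-1,25.6,-47.8,0,0,0,-78,-1,25.6,-47.8,0,0,0,-78,-1,25.6,-47.8,0,0,0,-78,-1,25.6,-47.8,-9,0,0,-78,-1,25.6,-47.8,-18.3,0,0,-78,-1,25.6,-47.8,-18.3,0,0,-78,-1,25.6,-47.8,-18.3,0,0,-78,-1,25.6,-47.8,-18.3,0,0,-78,-1,25.6,-47.8,-18.3,0,0,-78],
  newtons=40,
)

```text
time: 3.2
tcp_pos: [430.5, 44.4, 120.5]
tcp_rot: [-2.342, -2.094, 0.0]
wrist_force: [0.6, 0.5, 0.9]
gripper_width: 0.005
finger_force: 0.0
```

Request:
move_arm(
  deltas=[-1,1,-0.1,0,0,0,0,-1,2,-0.2,0,0,0,0,-1,3,-0.3,0,0,0,0,-1,4,-0.5,0,0,0,0,-1,5,-0.6,0,0,0,0,-1,5.7,-0.7,0,0,0,0,-1,6.4,-0.8,0,0,0,0,-1,6.8,-0.8,0,0,0,0,-1,7,-0.8,0,0,0,0,-1,7.2,-0.8,0,0,0,0,-1,7.2,-0.8,0,0,0,0],
)

```text
time: 4.3
tcp_pos: [502.5, 35.6, 119.7]
tcp_rot: [2.344, 2.092, 0.0]
wrist_force: [0.2, -0.0, 0.5]
gripper_width: 0.008
finger_force: 0.0
```

Request:
move_arm(
  deltas=[-1,0.2,0,0,0,0,0,-1,0.4,0,0,0,0,0,-1,0.5,0,0,0,0,0,-1,0.5,0,0,0,0,0],
)

```text
time: 4.7
tcp_pos: [507.6, 35.6, 119.8]
tcp_rot: [2.344, 2.092, 0.0]
wrist_force: [-0.2, -0.1, -0.9]
gripper_width: 0.005
finger_force: 0.1
```

```bash
cat > l.py <<'E'
from h import *
import sys
np.set_printoptions(suppress=True,precision=1)
p,d=imaging.snapshot("side");i=imaging.camera_info("side")
for l in ("drawer_front","tee"):
    for r in regions_of("side",l)[:1]:
        C=cloud("side",d,r['pixels'],i); print(l,r['conf'],np.percentile(C,[3,50,97],axis=0).ravel())
cv2.imwrite(f'pics/{sys.argv[1]}.png',cv2.resize(p[150:350,200:460,::-1],None,fx=2.5,fy=2.5))
E
python3 l.py push1
```

```text
drawer_front 0.96 [520.2 -71.3   5.4 528.9  -8.8  39.2 569.7  78.4  58.5]
tee 0.77 [651.4 -73.    2.4 664.    6.2 132.8 798.3 242.8 147.9]
```

View pics/push1.png

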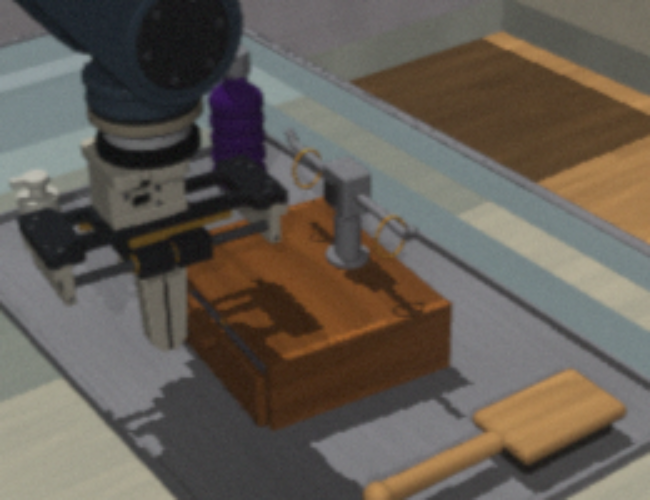

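The drawer is nearly shut, with a thin gap at crop pixel about (230,330). The fingers touch the lip at about (170,320). I'll creep on until there's resistance.

Request:
move_arm(
  deltas=[-1,0.1,0,0,0,0,0,-1,0.2,0,0,0,0,0,-1,0.3,0,0,0,0,0,-1,0.3,0,0,0,0,0],
)

```text
time: 5.25
tcp_pos: [510.6, 35.6, 119.7]
tcp_rot: [2.344, 2.092, 0.0]
wrist_force: [-1.5, -1.0, 0.3]
gripper_width: 0.005
finger_force: 0.2
```

Request:
move_arm(
  deltas=[-1,0.1,0,0,0,0,0,-1,0.2,0,0,0,0,0,-1,0.3,0,0,0,0,0,-1,0.3,0,0,0,0,0],
)

```text
time: 5.65
tcp_pos: [511.5, 35.6, 119.5]
tcp_rot: [-2.341, -2.09, 0.007]
wrist_force: [-14.3, -0.8, 11.6]
gripper_width: 0.004
finger_force: 7.1
```

Request:
move_arm(
  deltas=[-1,-1.5,0.2,0,0,0,0,-1,-3,0.3,0,0,0,0,-1,-3,0.3,2,0,0,0,0,1,-3,0.3,7,0,0,0,1,-3,0.3,12,0,0,0,1,-3,0.3,17,0,0,0,1,1,0,18,0,0,0,1,5,-0.5,18,0,0,0,1,9,-1,18,0,0,0,1,13,-1.6,18,0,0,0,1,15.4,-1.9,18,0,0,0,1,15.4,-1.9,18,0,0,0,1,15.4,-1.9,18,0,0,0,1,15.4,-1.9,18,0,0,0],
)

```text
invalid input
```

Request:
move_arm(
  deltas=[-1,-1.5,0.2,0,0,0,0,-1,-3,0.3,0,0,0,0,-1,-3,0.3,2,0,0,0,1,-3,0.3,7,0,0,0,1,-3,0.3,12,0,0,0,1,-3,0.3,17,0,0,0,1,1,0,18,0,0,0,1,5,-0.5,18,0,0,0,1,9,-1,18,0,0,0,1,13,-1.6,18,0,0,0,1,15.4,-1.9,18,0,0,0,1,15.4,-1.9,18,0,0,0,1,15.4,-1.9,18,0,0,0,1,15.4,-1.9,18,0,0,0],
)

```text
time: 7.05
tcp_pos: [666.8, 16.8, 299.8]
tcp_rot: [-2.343, -2.092, 0.0]
wrist_force: [0.8, 0.2, 0.6]
gripper_width: 0.902
finger_force: 0.0
```

```bash
python3 l.py shut; python3 - <<'E'
from h import *
np.set_printoptions(suppress=True,precision=2)
s=get_state();print(s['tcp_pos'],s['tcp_rot'],s['gripper_width'],s['wrist_force'])
i=imaging.camera_info("wrist"); p,d=imaging.snapshot("wrist"); print(i['T'][:3,3])
cv2.imwrite('pics/w1.png',p[:,:,::-1])
R=regions_of("wrist","tee")
for r in R[:1]:
    C=cloud("wrist",d,r['pixels'],i); print(r['conf'],r['bbox'],np.percentile(C,[2,50,98],axis=0))
    C=C[(C[:,2]>100)&(C[:,2]<160)]
    t=C[C[:,2]>143]; print('top',len(t),cv2.minAreaRect(t[:,:2].astype(np.float32)),np.median(t,axis=0), np.percentile(t,[3,97],axis=0))
i=imaging.camera_info("top"); p,d=imaging.snapshot("top")
R=regions_of("top","drawer_front")
for r in R[:1]:
    C=cloud("top",d,r['pixels'],i); print('drawer top',r['conf'],np.percentile(C,[3,50,97],axis=0).ravel())
E
```

```text
drawer_front 0.85 [524.8 -71.2  14.9 533.7   8.1  46.5 566.8 118.9  57.6]
tee 0.76 [651.6 -78.1   1.9 663.2   2.6 132.6 802.3 143.9 147.7]
[666.95  16.75 300.21] [2.34 2.09 0.  ] 0.9881608059405551 [-0.41  0.45 -0.16]
[676.31  94.55 382.29]
0.72 [316.9, 234.3, 55.8, 294.2] [[653.51 -68.08 103.66]
 [671.71  23.12 134.87]
 [684.28 107.14 149.  ]]
top 2491 ((675.0924682617188, 52.23966598510742), (111.06531524658203, 25.83882713317871), 82.78309631347656) [670.3   16.28 147.88] [[657.96  -1.2  145.29]
 [682.59  32.12 149.16]]
```

View pics/w1.png

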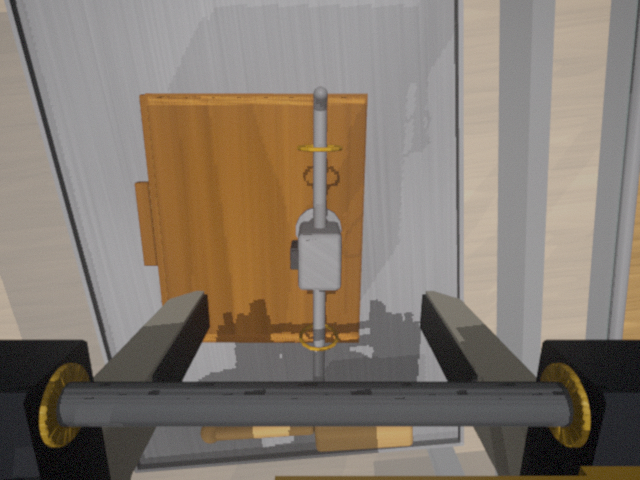

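View pics/shut.png

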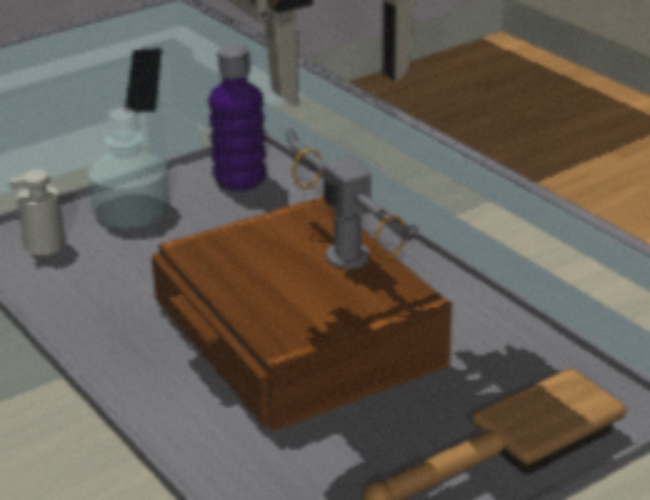

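The side view shows the drawer front flush: its front face is at x about 525 and the hub at about 669, and the expected spacing when shut is 144 mm. The wrist view shows the hub at (320,255) between the open fingers, with the button on its left (295,255). Next I'll descend and close.

Request:
move_arm(
  deltas=[1,0.2,0,-3,0,0,0,1,0.2,0,-6,0,0,0,1,0.2,0,-9,0,0,0,1,0.2,0,-10.5,0,0,0,1,0.2,0,-10.5,0,0,0,-1,0.2,0,-10.5,0,0,0,-1,0.2,0,-10.5,0,0,0,-1,0.2,0,-10.5,0,0,0,-1,0.2,0,-10.5,0,0,0,-1,0.2,0,-10.5,0,0,0,-1,0.2,0,-10.5,0,0,0,-1,0.2,0,-10.5,0,0,0],
  newtons=20,
)

```text
time: 8.6
tcp_pos: [669.4, 16.6, 194.8]
tcp_rot: [2.344, 2.092, 0.0]
wrist_force: [0.2, 0.6, -0.0]
gripper_width: 0.45
finger_force: 0.0
```

Request:
move_arm(
  deltas=[-1,0,0,0,0,0,0,-1,0,0,0,0,0,0,-1,0,0,0,0,0,0,-1,0,0,0,0,0,0,-1,0,0,0,0,0,0,-1,0,0,0,0,0,0],
  newtons=45,
)

```text
time: 9.2
tcp_pos: [669.7, 16.6, 194.8]
tcp_rot: [2.343, 2.092, 0.001]
wrist_force: [3.3, 0.4, -1.8]
gripper_width: 0.276
finger_force: 45.0
```

The opening is 26 mm, so the button is flush. Now I'll lift.

Request:
move_arm(
  deltas=[-1,0,0,0.3,0,0,0,-1,0,0,0.6,0,0,0,-1,0,0,1,0,0,0,-1,0,0,1.5,0,0,0,-1,0,0,2,0,0,0,-1,0,0,2.5,0,0,0,-1,0,0,3,0,0,0,-1,0,0,3.5,0,0,0,-1,0,0,4,0,0,0,-1,0,0,4.5,0,0,0,-1,0,0,5,0,0,0,-1,0,0,5,0,0,0],
)

```text
time: 10.4
tcp_pos: [669.5, 16.6, 245.6]
tcp_rot: [2.343, 2.092, 0.001]
wrist_force: [4.4, -0.3, -2.1]
gripper_width: 0.278
finger_force: 45.0
```

Request:
move_arm(
  deltas=[-1,0,0,0.3,0,0,0,-1,0,0,0.6,0,0,0,-1,0,0,0.9,0,0,0,-1,0,0,1.2,0,0,0,-1,0,0,1.5,0,0,0,-1,0,0,2,0,0,0,-1,0,0,2.5,0,0,0,-1,0,0,3,0,0,0,-1,0,0,3.5,0,0,0,-1,0,0,4,0,0,0,-1,0,0,4.5,0,0,0,-1,0,0,5,0,0,0,-1,0,0,5.5,0,0,0,-1,0,0,6,0,0,0,-1,0,0,6,0,0,0],
)

```text
time: 11.9
tcp_pos: [669.5, 16.6, 304.8]
tcp_rot: [2.344, 2.092, 0.0]
wrist_force: [6.5, -1.0, -2.0]
gripper_width: 0.282
finger_force: 45.0
```

```bash
python3 l.py up1
```

```text
drawer_front 0.94 [524.7 -71.   15.4 533.2   5.5  46.6 561.4 116.8  57.4]
tee 0.92 [ 653.9  -80.6 -754.6  663.5   -2.8  242.5 1989.5 1653.5  257.6]
```

View pics/up1.png

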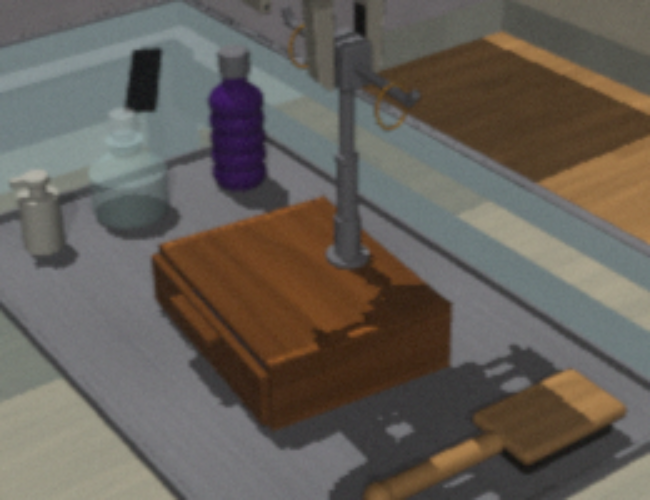

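The column has extended about 110 mm in two sections (crop column 345, rows 90–250), and the hub has not slipped. I'll creep up to the second stop.

Request:
move_arm(
  deltas=[-1,0,0,0.2,0,0,0,-1,0,0,0.4,0,0,0,-1,0,0,0.6,0,0,0,-1,0,0,0.8,0,0,0,-1,0,0,0.9,0,0,0,-1,0,0,1,0,0,0,-1,0,0,1.1,0,0,0,-1,0,0,1.1,0,0,0],
  newtons=60,
)

```text
time: 12.85
tcp_pos: [669.5, 16.6, 314.8]
tcp_rot: [-2.343, -2.092, 0.001]
wrist_force: [6.2, -1.2, -7.8]
gripper_width: 0.279
finger_force: 60.0
```

Request:
move_arm(
  deltas=[-1,0,0,0.1,0,0,0,-1,0,0,0.2,0,0,0,-1,0,0,0.2,0,0,0],
)

```text
time: 13.15
tcp_pos: [669.4, 16.5, 315.0]
tcp_rot: [-2.343, -2.091, 0.002]
wrist_force: [10.0, -0.1, -19.3]
gripper_width: 0.276
finger_force: 60.0
```

```bash
python3 l.py up2
```

```text
drawer_front 0.78 [524.4 -71.4  15.6 533.2   5.3  46.4 565.4 114.1  57.6]
tee 0.63 [654.6 -77.1 235.9 662.4  -4.3 253.4 679.2  98.6 268. ]
```

The column is at the second stop: the pull rises to 19 N with no more travel, and the hub is 120 mm above its start. I'll check it is stable and hand in.

```bash
python3 -c "
from h import *
s=get_state();print(s['tcp_pos'],s['wrist_force'],s['gripper_width'],s['finger_force']);print(job.close_job())"
```

```text
[669.43516381  16.52762625 314.98991487] [ 10.48486034  -1.26228865 -18.79535357] 0.275268552688598 59.99317824840546
the job is handed in; nothing more can be done
None
```

The drawer is shut and the column is held at its second stop, 120 mm up, with the hub still gripped; the job was handed in at about 13 s, and nothing else on the tray was touched.

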